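# Fasten the hasp of the studio tool chest and lock it with its pin

## Robot

A 6-joint arm with a two-finger parallel gripper is mounted at the origin on the work surface. World frame = base frame: x ahead of the robot, y to its left, z up, the work surface at z = 0. Lengths are in m, angles in rad, forces in N, time in s.
With the tool pointing down it reaches from about 0.35 to 0.975 m from the base axis. Payload 4.9 kg.
Tool frame: the origin (TCP) lies midway between the tips of the shut fingers; the grasp point (between the pads) lies 19 mm behind it (manip.hold_point_z is the distance from the TCP to the grasp point, in m); z points along the fingers, y is the line along which they close (so a half turn about z gives the same grasp; the last joint's range is limited). The gripper opens to 85 mm and grips with 20 to 120 N. Pads are 22 mm wide; open, the fingers measure 114 mm over their backs; the gripper's body (76 mm by 85 mm) begins 54 mm behind the grasp point. The pads swing forward as they close: fully open they stand 13 mm farther back than shut.
Start: joints at [-1.434, 0.053, 1.613, -0, 1.476, -0.119], TCP at [0.158, -0.605, 0.231] pointing down, gripper open.
Joint ranges: [-3.01, 3.01], [-1.01, 2.22], [0.06, 2.58], [-1.02, 4.17], [0.09, 2.62], [-3.14, 3.14]. Speed limits (rad/s): [2.57, 2.57, 3.14, 3.14, 3.14, 3.14].

## Interface

Orientations are given as a unit quaternion [w, x, y, z].
In Python, from plant import manip gives the robot as it stands. The module is installed in compiled form; this text tells all that it offers.
- The arm moves only by the shell command python3 -m jog 'ROWS' [OPENING]. ROWS is JSON, one flat list of numbers, 6 for each row, row after row: the shift along the tool's x, y, z in units of 0.1 m (1.0 is 0.1 m), then the turn, a rotation vector about the tool's x, y, z in units of 180 degrees (1.0 is 180 degrees). A call has 1 to 8 rows; each row is the pose to reach, as a shift and turn from the pose commanded when the call began, along the tool's axes at that moment, turning the shorter way round; what a row does not reach only later rows make up. A row lasts 1/8 s, in which the tool goes at most 62.5 mm and 10.7 degrees, less where a joint would pass 70% of its speed; a pose out of reach is approached as far as the arm can. A call with a number of a shift or a turn outside -1 to 1 is refused whole. A call with a gripper value outside its range is refused whole. OPENING is the finger opening in mm, from 0 to 85.4, set as the call begins (- or left out, the last holds). The fingers move at their own pace and stop on an object; the grip force is fixed at half the most. Time passes only in rows, so rows that repeat a pose let the fingers close. It gives the time, the measured TCP pose, the force, the opening and the grip force at its end, in the units of the state.
- manip.state(): the state, without advancing time (a new reading comes with each control period).
- manip.grab_frame(name): name is "scene" or "top" or "wrist"; returns a dict with "img" (384x512x3 uint8, blue, green, red), "z_map" (384x512 float32, m along the optical axis (not along the pixel's ray), 0 where there is no reading), "fx", "fy", "cx", "cy" (pixels), "xyz" and "attitude" of the camera in the world; the wrist camera has in their place "T_tool_cam" (4x4, takes a point from camera to tool coordinates, whose origin is the TCP and whose axes are the flange's). Camera axes: x right, y up, looking along -z (the intrinsics and any distortion apply to the point x, -y, -z); pixel columns grow to the right and rows downward; lengths in m; the calibration is good to about 2 mm. The wrist camera is an equidistant fisheye: a pixel r from the principal point sees the ray r / f radians off the axis. A picture is of the moment at which its call begins: read the wrist's pose just before it.
- manip.job_done(): hands the job in; it is judged then, once.
The state is a dict: "time": time; "joint_pos": joint angles; "joint_vel": joint speeds; "joint_efforts": joint torques, N m; "tool_pos": TCP position; "tool_rot": TCP orientation; "contact_force": force on the tool from outside, world axes, zero at the start; "ft_torque": the same for the moment, N m; "gripper_width": opening from 0.0 (shut) to 1.0 (fully open); "grasp_force": force on a finger pad.
Only numpy, scipy, OpenCV 4.12 (cv2) and the standard library are available. Lean on these libraries where they do the work, as an engineer would, in place of code of your own. Each camera call takes 0.05 s, during which the arm holds its last target. There are 200 camera calls.

## Task

Lock the slant-front wooden tool chest: swing its steel hasp fully over the two-eyed catch, then take the steel pin with the plain round knob from the tool block and thread it down through both eyes until its collar rests on the upper eye. Let go, and leave the other tools and the things on the table where they are.

Things in the scene. Friction and masses are not known exactly. Their poses are not given: they have to be found in the camera images.
- chest: Fixed pine chest 240 mm wide, 165 mm high plus a 6 mm top board; origin on the table under the catch, x axis level, out of the front (away from the robot and to its right), y along the front. The front (+x side) slopes back 30 degrees from vertical; the body reaches x = -165 to about +70 mm at the table, y = -90 to +150 mm. The lid is the wider panel of the front, at +y: already shut, it does not move.
- catch: Steel catch on the chest's sloping front: two eyes one above the other. Origin on the eyes' common axis, half-way between them. z: along that axis, up the slope (30 degrees from vertical); x: straight out of the sloping face, which lies at x = -18 mm; y: level along the face. The chest's upper front edge is about 60 mm up the slope from here.
- upper_eye (a point): Centre of the upper eye's top face, where the pin enters: a plate 24 x 24 mm, 6 mm thick, with a hole 10 mm wide along the catch's z, chamfered 1 mm. It spans catch z = +13 to +19 mm; the lower eye, alike, z = -19 to -13 mm.
- hasp (a joint): Angle of the hasp strap about its hinge, rad: 0 = closed, lying flat on the sloping face with its window around the eyes; grows as the strap swings out and away, up to 2.2. Stiff hinge (about 0.12 N m), stays where it is left; rigid stop at 0.
- hasp_hinge (a point): Point on the hasp's hinge axis, half-way up the strap: at catch x = -13, y = +52, z = 0 mm. The axis runs parallel to the catch's z. At angle a the strap points from here along (sin a, -cos a, 0) in the catch's frame.
- hasp_tab (a point): Centre of the strap's flat end tab, 87 mm from the hinge axis. The strap is steel, 4 mm thick, 106 mm long; the tab is 34 mm long and 44 mm high, beyond a window 30 mm wide and 50 mm high. Closed, the tab's outer face lies at catch x = -11 mm and its centre at y = -35 mm.
- pin_grip (a point): Middle of the grip of the pin, a loose steel pin of about 70 g: knob 14 mm across and 36 mm high, below it a collar 18 mm across, 4 mm thick, then a shaft 8 mm thick, 56 mm long, its last 6 mm tapered. z axis: along the pin, up. This point is 26 mm above the collar's underside. It starts upright in any of the tool block's three holes, collar resting on the block.
- pin_tip (a point): Lower end of the pin's shaft, 82 mm below pin_grip along the pin.
- pin_collar (a point): Centre of the underside of the pin's collar, 26 mm below pin_grip.
- rack: Wooden tool block, fixed, 180 x 50 x 62 mm high, origin under its centre; three holes 10 mm wide along its x axis, 55 mm apart, holding the pin, a needle tool (tapered wooden handle) and a loop tool (thin wire loop) in any order.
- needle_tool: Bystander: needle tool with tapered wooden handle, in the block, 68 mm above it; origin at its collar's underside.
- loop_tool: Bystander: wire loop tool in the block, 58 mm above it; origin at its collar's underside.
- beaker: Clear beaker 100 mm across, 85 mm high, a loose bystander; origin under its centre.
- glaze_jar: Glass jar 72 mm across, 85 mm high, a loose bystander; origin under its centre.
- mould_half: Plaster mould half 150 x 110 x 50 mm, a loose bystander, to be left where it is; origin: centre of its underside
- g_clamp: Red clamp lying flat, about 75 x 140 x 18 mm, a loose bystander, to be left where it is.
- slip_brush: Brush lying flat, 200 mm long, a loose bystander, to be left where it is; origin: centre of its underside
- steel_rib: Steel rib 60 x 110 x 4 mm lying flat, a loose bystander, to be left where it is; origin: centre of its underside

How it is judged:
On the way, in this order (a step that is already met when the one before it is completed fails the run):
1. the hasp is swung over the catch (within 0.12 rad of closed) (value of joint hasp below 0.12 rad), for 0.2 s.
2. the pin is through both eyes with the hasp closed (value of joint hasp below 0.12 rad and z of pin_tip in the frame of catch below -0.027 m and z of pin_collar in the frame of catch below 0.027 m and x of pin_tip in the frame of catch between -0.006 and 0.006 m and y of pin_tip in the frame of catch between -0.006 and 0.006 m and x of pin_collar in the frame of catch between -0.006 and 0.006 m and y of pin_collar in the frame of catch between -0.006 and 0.006 m), for 0.2 s.
At the end, for the whole second after the job is handed in: The hasp is within 0.12 rad of closed; the pin passes through both eyes along their axis (tip and collar centre within 6 mm of it sideways), its tip more than 27 mm below the middle of the catch and its collar's underside less than 27 mm above it (19 mm when it rests on the upper eye) (all of step 2); the robot touches nothing.
It fails at once if a bystander is pushed more than 30 mm or a tool is pulled from the block (distance of any of needle_tool, loop_tool, beaker, glaze_jar, mould_half, g_clamp, slip_brush, steel_rib from where it was at the start of the episode above 0.03 m).
It also fails if it takes over 61 s, if anything falls off the work surface, if the arm or the gripper's body presses on something with over 40 N, if the wrist force passes 120 N, or if a joint passes its speed limit or range.

## Working session

There is one attempt and no reset: what is moved stays moved. The work goes in short steps, Python scripts to look and compute and a shell command to move; the robot and the scene stay as the last step left them, time stands still between calls to the robot, and variables do not carry over. Pictures are saved under pics/ and viewed, at most 10 in all, crops included, and the job is handed in when it is done.

```bash
mkdir -p pics; cat > h.py <<'E'
import numpy as np, cv2
from scipy.spatial.transform import Rotation as R
from plant import manip
def Rq(q): return R.from_quat([q[1],q[2],q[3],q[0]])
def grab(n):
    s=manip.state(); f=manip.grab_frame(n)
    T=np.eye(4)
    if n=="wrist":
        W=np.eye(4);W[:3,:3]=Rq(s["tool_rot"]).as_matrix();W[:3,3]=s["tool_pos"];T=W@f["T_tool_cam"]
    else:
        T[:3,:3]=Rq(f["attitude"]).as_matrix() if len(np.shape(f["attitude"]))==1 else f["attitude"];T[:3,3]=f["xyz"]
    f["T"]=T;f["n"]=n
    return f
def cloud(f):
    h,w=f["z_map"].shape;u,v=np.meshgrid(np.arange(w),np.arange(h))
    x=(u-f["cx"])/f["fx"];y=(v-f["cy"])/f["fy"]
    if f["n"]=="wrist":
        r=np.hypot(x,y)+1e-9;k=np.tan(r)/r;x,y=x*k,y*k
    z=f["z_map"];P=np.stack([x*z,-y*z,-z],-1)
    return P@f["T"][:3,:3].T+f["T"][:3,3]
def proj(f,p):
    q=(np.asarray(p)-f["T"][:3,3])@f["T"][:3,:3];x,y=q[0]/-q[2],-q[1]/-q[2]
    if f["n"]=="wrist":
        r=np.hypot(x,y);k=np.arctan(r)/r;x,y=x*k,y*k
    return np.array([x*f["fx"]+f["cx"],y*f["fy"]+f["cy"]])
E
python3 - <<'E'
from h import *
import pickle
for n in("scene","top"):
    f=grab(n);print(n,f["T"].round(3).tolist(),f["fx"],[k for k in f]);cv2.imwrite(f"pics/{n}0.png",cv2.resize(f["img"],(800,600)));pickle.dump(f,open(n+".pkl","wb"))
print(manip.state(),manip.hold_point_z)
E
```

```text
scene [[-0.662, -0.621, 0.419, 1.114], [0.749, -0.553, 0.364, 0.448], [0.006, 0.555, 0.832, 1.126], [0.0, 0.0, 0.0, 1.0]] 401.64054468843847 ['img', 'z_map', 'fx', 'fy', 'cx', 'cy', 'xyz', 'attitude', 'T', 'n']
top [[0.005, 0.984, -0.176, 0.279], [-1.0, 0.004, -0.004, -0.008], [-0.004, 0.177, 0.984, 1.836], [0.0, 0.0, 0.0, 1.0]] 489.0928267099324 ['img', 'z_map', 'fx', 'fy', 'cx', 'cy', 'xyz', 'attitude', 'T', 'n']
{'time': 0.1, 'joint_pos': array([-1.43401219e+00,  5.33062755e-02,  1.61415215e+00,  1.55284332e-05,
        1.47601473e+00, -1.18992769e-01]), 'joint_vel': array([-6.95249699e-05, -2.98030625e-03, -3.96802410e-03,  7.30639534e-04,
       -3.41927908e-04,  3.36544253e-04]), 'joint_efforts': array([-1.35657894e-03, -3.94906640e+01, -3.71364570e+01, -1.79342046e-04,
        3.90363566e-03,  2.25056795e-05]), 'tool_pos': array([ 0.15805457, -0.60410069,  0.23017911]), 'tool_rot': array([-9.40280460e-04,  9.91833068e-01,  1.27539335e-01, -6.35681052e-07]), 'contact_force': array([-0.07113428,  0.17040657, -0.28872801]), 'ft_torque': array([-0.03975833, -0.0300842 ,  0.0527884 ]), 'grasp_force': 0.0, 'gripper_width': 1.0011968135480918} 0.0187
```

View pics/scene0.png

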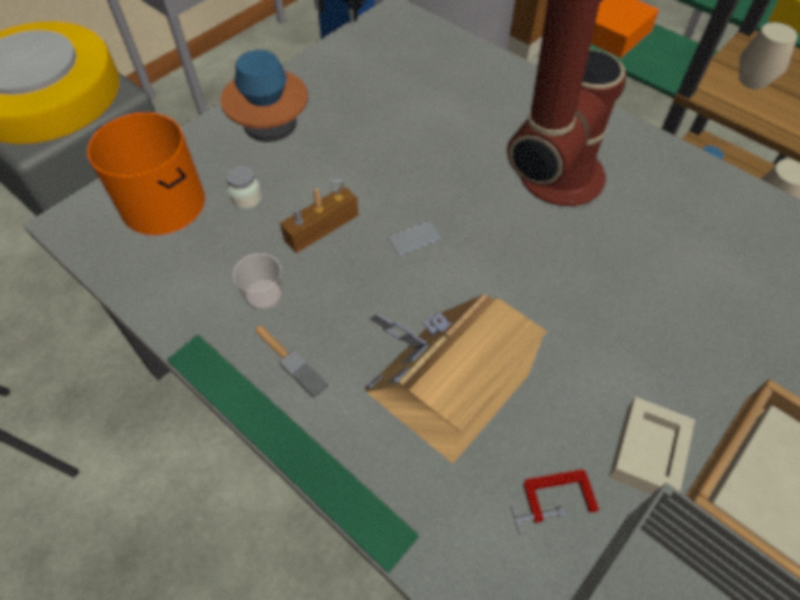

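View pics/top0.png

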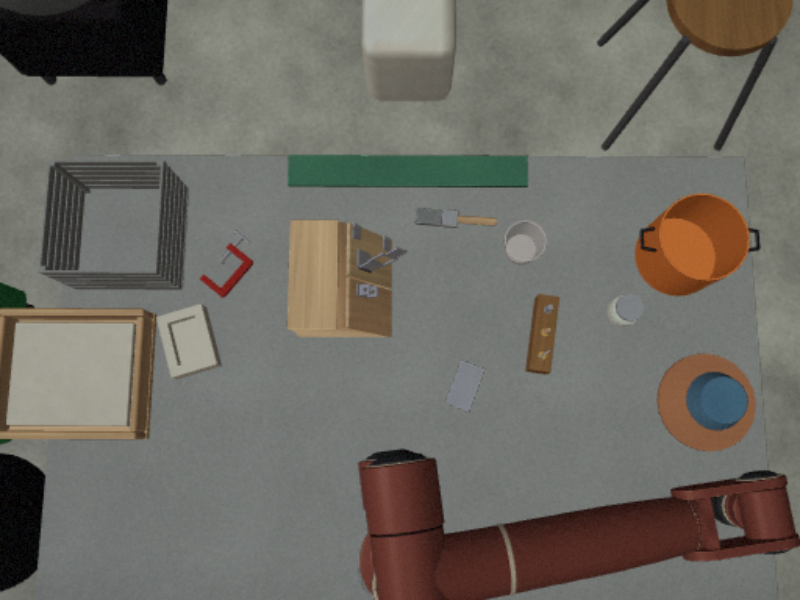

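The chest sits at top (340,278), its front facing image-right (−y). The rack is at top (543,333): the wooden needle tool is in the middle, and the steel knob is probably at the far end (548,309; scene 298,215). The hasp is open. Next I'll measure from the clouds.

```bash
python3 - <<'E'
from h import *
import pickle
s=pickle.load(open("scene.pkl","rb"));t=pickle.load(open("top.pkl","rb"))
def at(f,C,u,v): 
    u,v=int(u*.64),int(v*.64);return np.median(C[v-1:v+2,u-1:u+2].reshape(-1,3),0).round(4)
Cs,Ct=cloud(s),cloud(t)
for p in[(298,215),(318,195),(337,185),(435,322),(425,345),(380,320),(490,297)]:print("s",p,at(s,Cs,*p))
for p in[(548,309),(546,331),(544,354),(540,320),(366,290),(372,286),(402,252),(360,262),(370,320),(320,280),(387,240)]:print("t",p,at(t,Ct,*p))
# rack top
for n,C in(("s",Cs),("t",Ct)):
    m=(C[...,2]>.055)&(C[...,2]<.067)&(C[...,1]<-.25)&(C[...,1]>-.5)&(C[...,0]>.35)&(C[...,0]<.75)
    P=C[m];print(n,m.sum(),cv2.minAreaRect(P[:,:2].astype(np.float32)),P[:,2].mean())
    m=(C[...,2]>.16)&(C[...,2]<.18)&(abs(C[...,1])<.3)&(C[...,0]>.4)&(C[...,0]<.95)
    P=C[m];print(n,m.sum(),cv2.minAreaRect(P[:,:2].astype(np.float32)),P[:,2].mean())
    m=(C[...,2]>.03)&(C[...,2]<.15)&(C[...,1]<.08)&(C[...,1]>-.2)&(C[...,0]>.45)&(C[...,0]<.9)
    P=C[m]
    best=0
    rng=np.random.default_rng(0)
    for i in range(400):
        a=P[rng.choice(len(P),3,False)];nn=np.cross(a[1]-a[0],a[2]-a[0]);nn/=np.linalg.norm(nn)+1e-12
        k=abs((P-a[0])@nn)<.003
        if k.sum()>best:best=k.sum();K=k
    c=P[K].mean(0);nn=np.linalg.svd(P[K]-c)[2][2];nn*=np.sign(nn[2]);print("plane",len(P),best,c,nn)
cr=s["img"][170:270,220:360];a=cv2.resize(cr,None,fx=5,fy=5,interpolation=2)
b=cv2.resize(s["img"][110:165,175:245],None,fx=5,fy=5,interpolation=2)
o=np.zeros((500+0,700+0,3),np.uint8);o[:]=a;cv2.imwrite("pics/c1.png",o)
cv2.imwrite("pics/c2.png",b)
E
```

```text
s (298, 215) [ 0.5798 -0.325   0.0923]
s (318, 195) [ 0.5218 -0.3186  0.1127]
s (337, 185) [ 4.024e-01 -3.931e-01 -4.000e-04]
s (435, 322) [0.6174 0.0919 0.1413]
s (425, 345) [0.6613 0.1084 0.1367]
s (380, 320) [0.6914 0.0255 0.1677]
s (490, 297) [0.5194 0.139  0.1625]
t (548, 309) [ 0.5726 -0.3277  0.0911]
t (546, 331) [ 0.5185 -0.3192  0.1066]
t (544, 354) [ 0.4661 -0.3167  0.1124]
t (540, 320) [ 0.5511 -0.3134  0.0593]
t (366, 290) [0.6085 0.0921 0.1371]
t (372, 286) [0.6183 0.0776 0.107 ]
t (402, 252) [0.6886 0.0093 0.1558]
t (360, 262) [0.6739 0.1055 0.1334]
t (370, 320) [0.5458 0.085  0.0876]
t (320, 280) [0.6211 0.1932 0.1722]
t (387, 240) [0.7499 0.0488 0.0324]
s 645 ((0.5956050753593445, -0.3379412889480591), (0.2547280788421631, 0.27387911081314087), 38.12693786621094) 0.06123922810164928
s 4001 ((0.6379567384719849, 0.1344660222530365), (0.2522059381008148, 0.25929921865463257), 0.2705381512641907) 0.1694793875124648
plane 325 190 [0.66379567 0.06479443 0.05332578] [ 0.00311647 -0.85900915  0.51195075]
t 577 ((0.595780611038208, -0.3346408009529114), (0.2608192563056946, 0.27132487297058105), 36.53294372558594) 0.06071095037895502
t 2591 ((0.6354320645332336, 0.1360129863023758), (0.24910207092761993, 0.2539216876029968), 0.21611589193344116) 0.16864858528696766
plane 556 324 [0.62693911 0.06490093 0.05397944] [-0.00565762 -0.87081229  0.49158311]
```

View pics/c1.png

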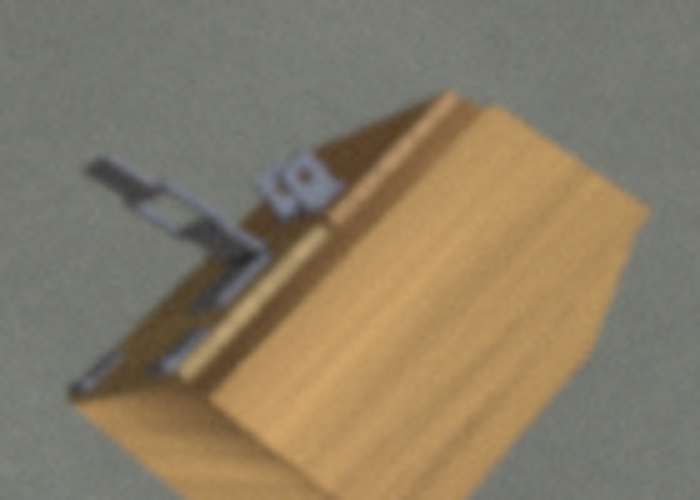

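View pics/c2.png

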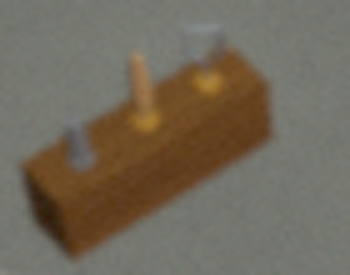

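The steel-knob pin is in the hole nearest c2 (78,145), at about (0.576, -0.326). In c1 the eye hole is at (305,173) and the hasp is about 1.9 rad open. I'll work out a first move to a view and pre-push pose.

```bash
cat >> h.py <<'E'
O=np.array([.607,.083,.12]);C30,S30=np.cos(np.pi/6),.5
RC=np.array([[0,-C30,S30],[1,0,0],[0,S30,C30]]).T  # catch axes as columns
def cw(p): return O+RC@(np.array(p)/1e3)
def ori(tilt,yaw=0):
    t=np.radians(tilt);c,s=np.cos(t),np.sin(t)
    return R.from_euler('z',yaw,degrees=True)*R.from_matrix(np.array([[0,c,-s],[1,0,0],[0,-s,-c]]).T)
def d(p,Rt=None,base=None):
    s=manip.state();b=base or (s["tool_pos"],Rq(s["tool_rot"]));
    dp=b[1].inv().apply(np.array(p)-b[0])/.1;dr=(b[1].inv()*(Rt or b[1])).as_rotvec()/np.pi
    print(np.r_[dp,dr].round(3).tolist())
E
python3 - <<'E'
from h import *
d([.69,-.08,.32]);d([.69,-.08,.32],ori(15))
E
```

```text
[6.473, -3.726, -0.89, 0.0, 0.0, 0.0]
[6.473, -3.726, -0.89, -0.055, -0.071, -0.416]
```

```bash
R='python3 -m jog'
python3 -m jog '[0.45,-0.26,-0.4,0,0,0, 0.92,-0.53,-0.8,0,0,0, 0.92,-0.53,-0.8,0,0,0]' 0 >/dev/null
for i in 1 2 3 4 5 6; do python3 -m jog '[0.46,-0.265,0,0,0,0, 0.92,-0.53,0,0,0,0, 0.92,-0.53,0,0,0,0]' >/dev/null; done
python3 -m jog '[0,0,0,-0.055,-0.071,-0.416, 0,0,0,-0.055,-0.071,-0.416, 0,0,0,-0.055,-0.071,-0.416, 0,0,0,-0.055,-0.071,-0.416, 0,0,0,-0.055,-0.071,-0.416, 0,0,0,-0.055,-0.071,-0.416, 0,0,0,-0.055,-0.071,-0.416, 0,0,0,-0.055,-0.071,-0.416]'
python3 - <<'E'
from h import *
import pickle
f=grab("wrist");pickle.dump(f,open("w1.pkl","wb"));cv2.imwrite("pics/w1.png",cv2.resize(f["img"],(800,600)))
print(f["T_tool_cam"].round(3),f["fx"],f["cx"],f["cy"],Rq(manip.state()["tool_rot"]).as_matrix().round(3),manip.state()["joint_pos"].round(2))
E
```

```text
time: 3.72
tool_pos: [0.6862, -0.0854, 0.3112]
tool_rot: [0.093, 0.702, 0.7, -0.093]
contact_force: [-0.3, -0.4, 0.3]
gripper_width: 0.002
grasp_force: 0.0
[[-0.     0.954  0.299  0.076]
 [ 1.     0.     0.     0.001]
 [ 0.     0.299 -0.954 -0.143]
 [ 0.     0.     0.     1.   ]] 297.3186396354542 250.73214769113744 188.54020022904663 [[ 0.003  1.    -0.001]
 [ 0.966 -0.004 -0.26 ]
 [-0.26  -0.    -0.966]] [-0.13  0.17  1.38 -0.26  1.57 -0.13]
```

View pics/w1.png

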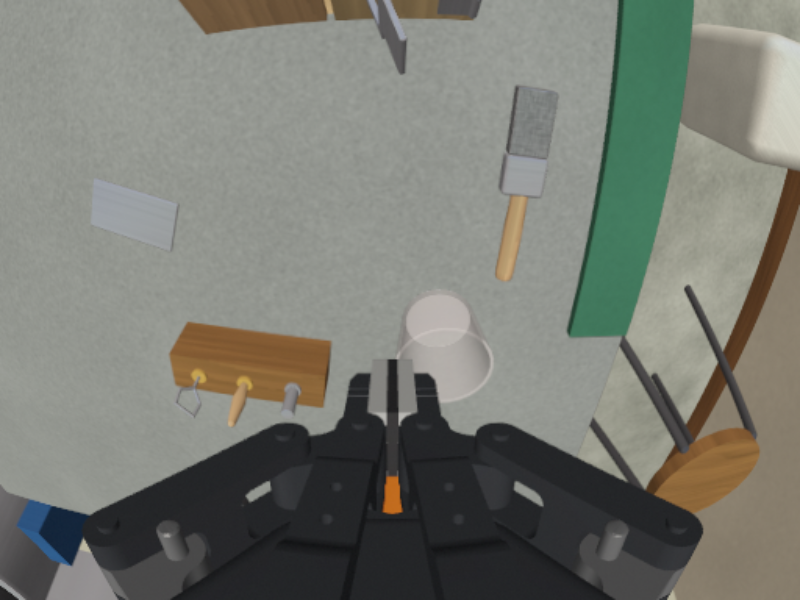

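The strap sticks out at (395,40) and the rack is at (250,365) with the pin nearest the gripper at (291,390). The catch is just out of view above, so I'll move closer to look at it.

```bash

python3 -m jog '[0.4,0.2,0.3,0,0,0, 0.9,0.4,0.6,0,0,0, 0.9,0.4,0.6,0,0,0, 0.9,0.4,0.6,0,0,0]' |head -2
python3 - <<'E'
from h import *
import pickle
f=grab("wrist");pickle.dump(f,open("w2.pkl","wb"));cv2.imwrite("pics/w2.png",cv2.resize(f["img"],(800,600)))
E
```

```text
time: 4.28
tool_pos: [0.7274, -0.0129, 0.2306]
```

View pics/w2.png

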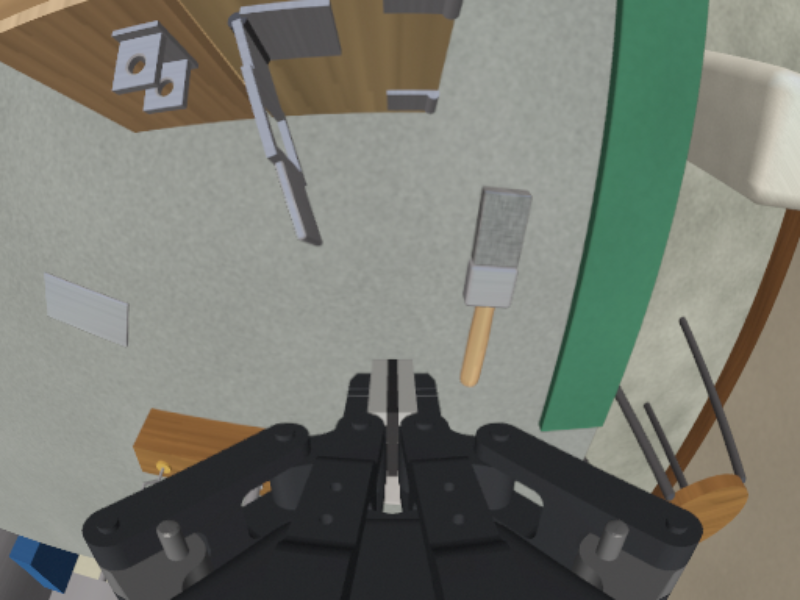

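The upper eye hole is at (137,65), the lower one at (166,88), and the strap runs from its hinge (237,20) to its tip (302,237). I'll get 3D positions from the depth map.

```bash
python3 - <<'E'
from h import *
import pickle
f=pickle.load(open("w2.pkl","rb"));C=cloud(f)
def ray(u,v):
    u,v=u*.64,v*.64;x=(u-f["cx"])/f["fx"];y=(v-f["cy"])/f["fy"];r=np.hypot(x,y);k=np.tan(r)/r
    return f["T"][:3,3],f["T"][:3,:3]@np.array([x*k,-y*k,-1])
# plate points: around the upper hole, within rect
zc=RC[:,2]
for name,(u,v),w in(("up",(137,65),14),("lo",(168,80),12)):
    us,vs=int(u*.64),int(v*.64);P=C[vs-w:vs+w,us-w:us+w].reshape(-1,3);Q=(P-O)@RC*1e3
    k=(abs(Q[:,0])<18)&(abs(Q[:,1])<20)&(abs(Q[:,2])<35)
    h=np.histogram(Q[k,2],np.arange(-30,32,2));print(name,list(zip(h[1].astype(int),h[0])))
    for lo,hi in((14,26),(-20,-8)):
        m=k&(Q[:,2]>lo)&(Q[:,2]<hi);q=Q[m]
        if m.sum()>5:print(lo,m.sum(),np.percentile(q,[2,50,98],axis=0).round(1).tolist())
for (u,v),z in(((137,65),19),((166,88),-13)):
    o,r=ray(u,v);c=O+zc*z/1e3;t=((c-o)@zc)/(r@zc);print("hole catch",((o+r*t-O)@RC*1e3).round(1))
for u,v in((302,237),(300,232),(285,185),(262,110),(250,65),(240,25),(290,30)):
    p=C[int(v*.64),int(u*.64)];print((u,v),p.round(4),((p-O)@RC*1e3).round(1))
# face plane
Q=(C.reshape(-1,3)-O)@RC*1e3;k=(abs(Q[:,0]+18)<6)&(Q[:,1]>-85)&(Q[:,1]<20)&(abs(Q[:,2])<100);q=Q[k]
A=np.c_[q[:,1:],np.ones(len(q))];print("face x=",np.linalg.lstsq(A,q[:,0],rcond=None)[0],k.sum())
E
```

```text
up [(np.int64(-30), np.int64(0)), (np.int64(-28), np.int64(0)), (np.int64(-26), np.int64(0)), (np.int64(-24), np.int64(0)), (np.int64(-22), np.int64(0)), (np.int64(-20), np.int64(0)), (np.int64(-18), np.int64(0)), (np.int64(-16), np.int64(0)), (np.int64(-14), np.int64(3)), (np.int64(-12), np.int64(2)), (np.int64(-10), np.int64(4)), (np.int64(-8), np.int64(2)), (np.int64(-6), np.int64(2)), (np.int64(-4), np.int64(1)), (np.int64(-2), np.int64(4)), (np.int64(0), np.int64(0)), (np.int64(2), np.int64(0)), (np.int64(4), np.int64(0)), (np.int64(6), np.int64(0)), (np.int64(8), np.int64(0)), (np.int64(10), np.int64(0)), (np.int64(12), np.int64(0)), (np.int64(14), np.int64(2)), (np.int64(16), np.int64(6)), (np.int64(18), np.int64(22)), (np.int64(20), np.int64(31)), (np.int64(22), np.int64(375)), (np.int64(24), np.int64(264)), (np.int64(26), np.int64(0)), (np.int64(28), np.int64(0))]
14 700 [[-13.2, -11.1, 19.0], [-0.3, 0.5, 23.8], [11.8, 13.0, 25.1]]
-20 9 [[-17.9, -19.2, -13.1], [-17.2, -17.8, -10.7], [-16.9, -16.2, -8.5]]
lo [(np.int64(-30), np.int64(0)), (np.int64(-28), np.int64(0)), (np.in
[... 732 characters left out ...]
np.int64(24), np.int64(30)), (np.int64(26), np.int64(0)), (np.int64(28), np.int64(0))]
14 141 [[-0.2, 8.7, 18.3], [6.9, 12.3, 22.9], [12.4, 13.7, 25.2]]
-20 236 [[-14.6, -7.8, -13.3], [-3.5, 3.9, -8.6], [6.8, 13.0, -8.0]]
hole catch [-1.4 -0.9 19. ]
hole catch [ -1.   -0.1 -13. ]
(302, 237) [0.6937 0.0215 0.1864] [86.5 86.7 26.7]
(300, 232) [0.6932 0.0234 0.1861] [84.7 86.2 27.5]
(285, 185) [0.6867 0.0399 0.1773] [66.  79.7 28.1]
(262, 110) [0.6781 0.0693 0.1698] [36.8 71.1 36.3]
(250, 65) [0.6715 0.0872 0.158 ] [15.4 64.5 35. ]
(240, 25) [0.6627 0.1048 0.1415] [-8.1 55.7 29.5]
(290, 30) [0.6804 0.1005 0.1194] [-15.5  73.4   8.3]
face x= [ 7.67558458e-03 -2.31816365e-03 -1.73870224e+01] 6579
```

```bash
sed -i 's/^O=.*C30/O=np.array([.607,.0854,.1242]);C30/' h.py; cat > arc.py <<'E'
from h import *
s=manip.state();b=(s["tool_pos"],Rq(s["tool_rot"]))
print("now",((b[0]-O)@RC*1e3).round(1))
d(cw([72,122,45]));d(cw([72,122,2]))
p0=cw([72,122,2])
for a in np.arange(1.95,-.06,-.2):
    u=np.array([np.sin(a),-np.cos(a),0]);n=np.array([np.cos(a),np.sin(a),0])
    c=np.array([-13,52,2])+92*u+n*(2+14.5*abs(n[1])+11*abs(n[0]))
    print(round(a,2),c.round(0),b[1].inv().apply(cw(c)-p0).round(4)*10)
E
python3 arc.py; python3 - <<'E'
from h import *
import pickle
f=pickle.load(open("w2.pkl","rb"))
for z in(19,-13):print(proj(f,cw([0,0,z]))/.64)
E
```

```text
now [139.2 120.8  44.1]
[0.652, 0.009, 0.165, 0.0, 0.0, 0.0]
[0.541, 0.009, 0.58, 0.0, 0.0, 0.0]
1.95 [ 65. 104.   2.] [ 0.065 -0.178  0.017]
1.75 [74. 86.  2.] [-0.023 -0.357 -0.007]
1.55 [79. 67.  2.] [-0.073 -0.552 -0.02 ]
1.35 [81. 50.  2.] [-0.088 -0.72  -0.024]
1.15 [79. 32.  2.] [-0.071 -0.895 -0.02 ]
0.95 [74. 15.  2.] [-0.019 -1.071 -0.007]
0.75 [64. -2.  2.] [ 0.071 -1.238  0.017]
0.55 [ 51. -17.   2.] [ 0.196 -1.386  0.05 ]
0.35 [ 35. -28.   2.] [ 0.355 -1.506  0.092]
0.15 [ 16. -37.   2.] [ 0.54  -1.589  0.142]
-0.05 [ -4. -41.   2.] [ 0.728 -1.628  0.192]
[133.36612823  63.50317023]
[162.08960126  86.573833  ]
```

```bash
sed -i 's/O=np.array(\[.607,/O=np.array([.6083,/' h.py
python3 -m jog '[0.33,0,0.08,0,0,0, 0.65,0.02,0.165,0,0,0, 0.6,0.02,0.38,0,0,0, 0.54,0.02,0.58,0,0,0, 0.54,0.02,0.58,0,0,0]' 
python3 -m jog '[0.06,-0.18,0.02,0,0,0, 0.02,-0.27,0,0,0,0, -0.02,-0.36,0,0,0,0, -0.05,-0.46,-0.02,0,0,0, -0.07,-0.55,-0.02,0,0,0, -0.09,-0.72,-0.02,0,0,0, -0.07,-0.9,-0.02,0,0,0]'
python3 -m jog '[0.02,-0.08,0.01,0,0,0, 0.05,-0.17,0.01,0,0,0, 0.09,-0.26,0.02,0,0,0, 0.14,-0.34,0.04,0,0,0, 0.27,-0.49,0.07,0,0,0, 0.34,-0.55,0.09,0,0,0, 0.43,-0.61,0.11,0,0,0]'
python3 - <<'E'
from h import *
print(((manip.state()["tool_pos"]-O)@RC*1e3).round(1))
E
```

```text
time: 4.95
tool_pos: [0.7282, 0.0232, 0.1582]
tool_rot: [0.092, 0.702, 0.7, -0.094]
contact_force: [0.5, 0.2, -0.4]
gripper_width: 0.003
grasp_force: 0.0
time: 5.82
tool_pos: [0.639, 0.019, 0.1641]
tool_rot: [0.093, 0.701, 0.701, -0.092]
contact_force: [1.2, 0.3, 0.3]
gripper_width: -0.004
grasp_force: 0.7
time: 6.7
tool_pos: [0.5778, 0.0586, 0.1415]
tool_rot: [0.093, 0.701, 0.701, -0.093]
contact_force: [1.2, -1.5, -0.6]
gripper_width: 0.003
grasp_force: 0.6
[ 31.9 -30.5   1.6]
```

```bash

python3 -m jog '[0.09,-0.04,0.02,0,0,0, 0.18,-0.07,0.05,0,0,0, 0.25,-0.09,0.07,0,0,0, 0.27,-0.1,0.07,0,0,0]'
python3 -m jog '[0.03,0,0.01,0,0,0, 0.03,0,0.01,0,0,0]'|grep -E "pos|force"
python3 -m jog '[0.02,0,0.005,0,0,0, 0.02,0,0.005,0,0,0]'|grep -E "pos|force"
```

```text
time: 7.2
tool_pos: [0.5681, 0.0827, 0.1277]
tool_rot: [0.092, 0.701, 0.701, -0.093]
contact_force: [1.1, -1.8, -0.2]
gripper_width: -0.002
grasp_force: 0.5
tool_pos: [0.5683, 0.0852, 0.1262]
contact_force: [0.4, -0.2, -0.3]
grasp_force: 0.0
tool_pos: [0.5684, 0.0869, 0.1253]
contact_force: [-0.6, -0.9, 0.2]
grasp_force: 0.2
```

```bash

for i in 1 2 3; do python3 -m jog '[0.02,0,0.005,0,0,0, 0.02,0,0.005,0,0,0]'|grep -E "pos|act"; done
```

```text
tool_pos: [0.5684, 0.0878, 0.1248]
contact_force: [-2.3, -4.3, 2.9]
tool_pos: [0.5685, 0.0881, 0.1247]
contact_force: [-2.7, -9.3, 5.9]
tool_pos: [0.5685, 0.0883, 0.1246]
contact_force: [-4.2, -14.3, 9.5]
```

```bash

python3 -m jog '[-0.3,0,-0.1,0,0,0, -0.6,0,-0.3,0,0,0, -0.9,0,-0.8,0,0,0, -0.9,0,-0.9,0,0,0]' 45 |head -2
python3 - <<'E'
from h import *
import pickle
f=pickle.load(open("w1.pkl","rb"));C=cloud(f)
m=(C[...,2]>.066)&(C[...,2]<.14)&(abs(C[...,0]-.576)<.028)&(abs(C[...,1]+.326)<.04);P=C[m]
print(m.sum(),P.min(0).round(4),P.max(0).round(4))
for lo,hi in((.07,.085),(.085,.1),(.098,.11)):
    q=P[(P[:,2]>lo)&(P[:,2]<hi)];print(len(q),np.percentile(q,[5,50,95],axis=0).round(4).tolist() if len(q) else 0)
g=grab("top");Ct=cloud(g);m=(Ct[...,2]>.07)&(Ct[...,2]<.13)&(abs(Ct[...,0]-.576)<.025)&(abs(Ct[...,1]+.326)<.03);P=Ct[m];print(m.sum(),np.percentile(P,[0,50,100],axis=0).round(4).tolist())
m=(Ct[...,2]>.055)&(Ct[...,2]<.067)&(abs(Ct[...,0]-.52)<.12)&(abs(Ct[...,1]+.325)<.05);print(cv2.minAreaRect(Ct[m][:,:2].astype(np.float32)),Ct[m][:,2].mean())
d([.576,-.25,.24],ori(0))
E
```

```text
time: 8.95
tool_pos: [0.5709, 0.0283, 0.2381]
171 [ 0.5679 -0.3367  0.0661] [ 0.5839 -0.3213  0.1037]
48 [[0.5716, -0.3306, 0.0706], [0.578, -0.3248, 0.077], [0.5819, -0.323, 0.0833]]
51 [[0.5706, -0.3296, 0.0854], [0.5778, -0.325, 0.0926], [0.583, -0.3231, 0.0989]]
58 [[0.5701, -0.3357, 0.0984], [0.5765, -0.3286, 0.1018], [0.5827, -0.3233, 0.1033]]
21 [[0.5647, -0.3483, 0.0713], [0.571, -0.3296, 0.0972], [0.587, -0.3083, 0.1082]]
((0.5194249153137207, -0.32338473200798035), (0.05108239874243736, 0.1813666820526123), 81.62899780273438) 0.06091563825328117
[-2.704, 0.058, 0.692, 0.003, 0.083, -0.001]
```

```bash

python3 -m jog '[-0.4,0.02,-0.1,0,0,0, -0.95,0.02,-0.1,0,0,0, -0.95,0.02,-0.1,0,0,0]' 45 >/dev/null
python3 -m jog '[-0.5,0.02,0.15,0,0,0, -1,0.02,0.3,0,0,0, -1,0.02,0.3,0,0,0]' >/dev/null
python3 -m jog '[-0.5,0.02,0.2,0,0.083,0, -1,0.02,0.3,0,0.083,0, -1,0.02,0.3,0,0.083,0]' |head -2
python3 - <<'E'
from h import *
d([.576,-.33,.165],ori(0,-8.4))
E
```

```text
time: 10.12
tool_pos: [0.5742, -0.2711, 0.2592]
[-0.589, 0.022, 0.942, -0.0, -0.0, 0.045]
```

```bash

python3 -m jog '[-0.3,0.01,0.4,0,0,0.045, -0.59,0.02,0.8,0,0,0.045, -0.59,0.02,0.95,0,0,0.045, -0.59,0.02,0.95,0,0,0.045, -0.59,0.02,0.95,0,0,0.045]' |grep -E "pos|width"
python3 - <<'E'
from h import *
f=grab("wrist");cv2.imwrite("pics/w3.png",f["img"][150:384,100:412].repeat(2,0).repeat(2,1))
C=cloud(f);s=manip.state();T=Rq(s["tool_rot"]).as_matrix();Q=(C-s["tool_pos"])@T
m=(C[...,2]>.07)&(C[...,2]<.108)&(abs(C[...,0]-.576)<.02)&(abs(C[...,1]+.33)<.02);P=C[m]
print(m.sum());t=P[P[:,2]>.098]
for A in(t,P[P[:,2]<.095]):print(np.percentile(A,[3,50,97],axis=0).round(4).tolist())
t=t-s["tool_pos"];print("tool mid",((np.percentile(t@T,3,axis=0)+np.percentile(t@T,97,axis=0))/2).round(4))
E
```

```text
tool_pos: [0.5777, -0.3272, 0.1679]
gripper_width: 0.526
438
[[0.5699, -0.3361, 0.0989], [0.5759, -0.3296, 0.102], [0.5817, -0.3238, 0.1031]]
[[0.5697, -0.3287, 0.0711], [0.5768, -0.3247, 0.0833], [0.5824, -0.3235, 0.0942]]
tool mid [-0.0022 -0.0017  0.0673]
```

View pics/w3.png

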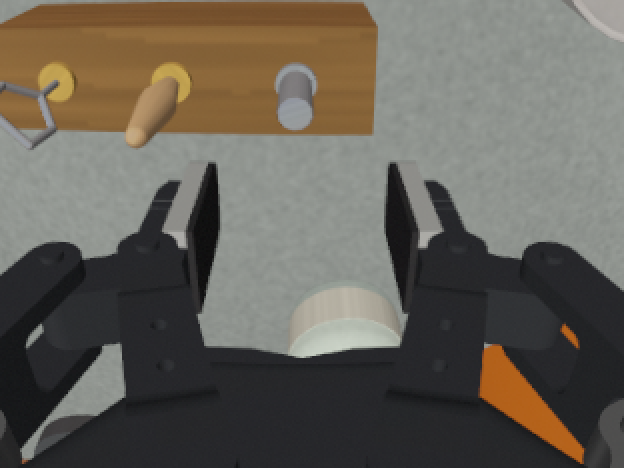

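The plain-knob pin is at (295,100), centred between the pads and about 2 mm off in x and y. Descending and gripping.

```bash

python3 -m jog '[-0.02,-0.02,0.3,0,0,0, -0.02,-0.02,0.6,0,0,0, -0.02,-0.02,0.8,0,0,0, -0.02,-0.02,0.97,0,0,0, -0.02,-0.02,0.97,0,0,0]' |grep -E "pos|act"
python3 -m jog '[0,0,0,0,0,0, 0,0,0,0,0,0, 0,0,0,0,0,0, 0,0,0,0,0,0, 0,0,0,0,0,0, 0,0,0,0,0,0]' 0 |grep -E "pos|for|wid"
python3 -m jog '[0,0,-0.2,0,0,0, 0,0,-0.5,0,0,0, 0,0,-0.9,0,0,0, 0,0,-0.9,0,0,0]' |grep -E "pos|for|wid"
```

```text
tool_pos: [0.5743, -0.33, 0.0684]
contact_force: [0.6, -0.5, -0.5]
tool_pos: [0.5747, -0.3307, 0.0702]
contact_force: [-1.1, 0.2, 5.4]
gripper_width: 0.142
grasp_force: 58.5
tool_pos: [0.5759, -0.3314, 0.1643]
contact_force: [0.6, 0.8, -0.5]
gripper_width: 0.146
grasp_force: 59.1
```

```bash

python3 -m jog '[0.2,0,-0.5,0,0,0, 0.5,0,-0.95,0,0,0, 0.5,0,-0.95,0,0,0, 0.5,0,-0.95,0,0,0]' |grep -E "pos|for"
python3 - <<'E'
from h import *
f=grab("wrist");s=manip.state();T=Rq(s["tool_rot"]).as_matrix();Q=((cloud(f)-s["tool_pos"])@T)*1e3
m=(abs(Q[...,0])<16)&(abs(Q[...,1])<14)&(Q[...,2]>5)&(Q[...,2]<90);P=Q[m];print(m.sum())
for z in range(4,80,5):
    q=P[(P[:,2]>=z)&(P[:,2]<z+5)]
    if len(q)>3:
        lo,md,hi=np.percentile(q,[3,50,97],axis=0);print(z,len(q),"xmax %.1f ymid %.1f w %.1f"%(hi[0],(lo[1]+hi[1])/2,hi[1]-lo[1]),md.round(1))
print("zmax",np.percentile(P[:,2],[97,99,100]))
print(((s["tool_pos"]-O)@RC*1e3).round(1))
cv2.imwrite("pics/w4.png",f["img"][130:384,120:392].repeat(2,0).repeat(2,1))
E
```

```text
tool_pos: [0.5803, -0.28, 0.2522]
contact_force: [-0.5, -0.1, -1.1]
grasp_force: 59.2
283
4 33 xmax 9.2 ymid 1.3 w 12.2 [8.7 1.3 5.9]
19 38 xmax 4.5 ymid 1.6 w 6.6 [ 3.9  1.9 21.8]
24 34 xmax 4.7 ymid 1.6 w 6.9 [ 3.6  1.3 26. ]
29 40 xmax 4.6 ymid 1.5 w 6.9 [ 3.7  1.3 31.8]
34 31 xmax 4.5 ymid 1.9 w 6.7 [ 3.8  2.6 36.6]
39 30 xmax 4.4 ymid 1.6 w 7.4 [ 3.7  1.3 41.4]
44 31 xmax 4.4 ymid 1.6 w 7.5 [ 3.6  1.9 46.1]
49 28 xmax 4.5 ymid 1.6 w 7.7 [ 3.8  1.2 51.3]
54 18 xmax 4.4 ymid 1.6 w 7.2 [ 3.6  1.6 55.3]
zmax [55.32638778 56.79810084 58.04549144]
[380.  -28.4 -72.8]
```

View pics/w4.png

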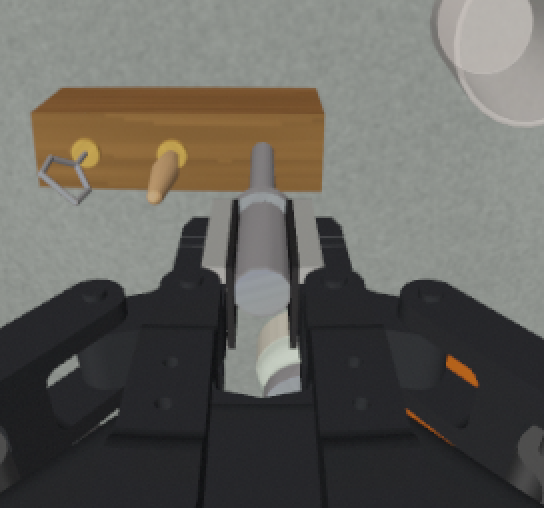

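The pin hangs straight along the tool z axis, with its shaft at (262,165). Its offset in the tool frame is x +0.5, y +1.6 mm. I'll tilt to match the catch axis and travel there.

```bash
python3 - <<'E'
from h import *
s=manip.state();b=(s["tool_pos"],Rq(s["tool_rot"]))
d(b[0]+[0,0,.05],ori(30)); 
b2=(b[0]+[0,0,.05],ori(30));d(cw([.5,-1.6,150]),ori(30),b2)
E
```

```text
[0.0, -0.002, -0.5, -0.013, -0.166, -0.044]
[4.045, 0.268, -1.795, 0.0, 0.0, 0.0]
```

```bash

python3 -m jog '[0,0,-0.25,-0.004,-0.05,-0.013, 0,0,-0.5,-0.008,-0.1,-0.026, 0,0,-0.5,-0.013,-0.166,-0.044, 0,0,-0.5,-0.013,-0.166,-0.044, 0,0,-0.5,-0.013,-0.166,-0.044]' >/dev/null
for i in 1 2 3 4; do python3 -m jog '[0.4,0.027,-0.18,0,0,0, 0.81,0.054,-0.36,0,0,0, 0.81,0.054,-0.36,0,0,0]' |grep -E "tool_pos"; done
python3 -m jog '[0.3,0.02,-0.12,0,0,0, 0.6,0.04,-0.26,0,0,0, 0.8,0.054,-0.36,0,0,0, 0.8,0.054,-0.36,0,0,0, 0.8,0.054,-0.36,0,0,0]'
python3 - <<'E'
from h import *
s=manip.state();print(((s["tool_pos"]-O)@RC*1e3).round(1),s["joint_pos"].round(2));d(cw([.5,-1.6,100]),ori(30))
E
```

```text
tool_pos: [0.5866, -0.1912, 0.2934]
tool_pos: [0.5921, -0.1035, 0.2844]
tool_pos: [0.5976, -0.0157, 0.2752]
tool_pos: [0.6031, 0.0721, 0.266]
time: 15.98
tool_pos: [0.6081, 0.1583, 0.2579]
tool_rot: [0.185, 0.683, 0.682, -0.182]
contact_force: [-0.2, -0.6, -1.0]
gripper_width: 0.148
grasp_force: 59.1
[  3.8  -0.2 152.2] [ 0.35  0.18  1.5  -0.49  1.65  0.35]
[0.033, -0.016, 0.522, 0.001, 0.0, -0.001]
```

```bash

python3 -m jog '[0.02,-0.01,0.26,0,0,0, 0.033,-0.016,0.52,0.001,0,0, 0.033,-0.016,0.52,0.001,0,0, 0.033,-0.016,0.52,0.001,0,0]' |grep -E "pos|for"
python3 - <<'E'
from h import *
import pickle
f=grab("wrist");pickle.dump(f,open("w5.pkl","wb"));s=manip.state();W=((cloud(f)-O)@RC)*1e3
print("tcp",((s["tool_pos"]-O)@RC*1e3).round(1),(RC.T@Rq(s["tool_rot"]).as_matrix()[:,2]).round(4))
m=(abs(W[...,0])<17)&(abs(W[...,1])<17)&(W[...,2]>10)&(W[...,2]<29);P=W[m]
pl=P[(P[:,2]>17)&(P[:,2]<23)];print("plate",len(pl),np.percentile(pl,[2,50,98],axis=0).round(1).tolist())
m=(abs(W[...,0])<16)&(abs(W[...,1])<14)&(W[...,2]>34)&(W[...,2]<88);P=W[m]
for z in range(34,88,6):
    q=P[(P[:,2]>=z)&(P[:,2]<z+6)]
    if len(q)>3:
        lo,md,hi=np.percentile(q,[3,50,97],axis=0);print(z,len(q),"xmin %.1f ymid %.1f w %.1f"%(lo[0],(lo[1]+hi[1])/2,hi[1]-lo[1]))
u,v=proj(f,cw([0,0,25]));u,v=int(u),int(v);print(u,v)
cr=f["img"][v-50:v+50,u-65:u+65];cv2.imwrite("pics/w5.png",cv2.resize(cr,None,fx=6,fy=6,interpolation=2));print(u-65,v-50)
E
```

```text
tool_pos: [0.6069, 0.136, 0.2122]
contact_force: [-0.2, 0.2, -1.0]
grasp_force: 59.1
tcp [ 1.000e-01 -1.100e+00  1.021e+02] [ 1.0e-04  2.9e-03 -1.0e+00]
plate 468 [[-6.6, -11.9, 17.5], [1.9, -0.6, 18.9], [11.4, 11.4, 20.3]]
40 17 xmin -4.0 ymid -0.5 w 7.2
46 34 xmin -3.9 ymid -0.2 w 7.7
52 33 xmin -4.1 ymid -0.2 w 7.5
58 40 xmin -4.0 ymid -0.2 w 7.3
64 45 xmin -3.9 ymid -0.2 w 7.1
70 42 xmin -3.9 ymid -0.2 w 6.9
76 41 xmin -4.0 ymid 0.0 w 6.0
250 197
185 147
```

View pics/w5.png

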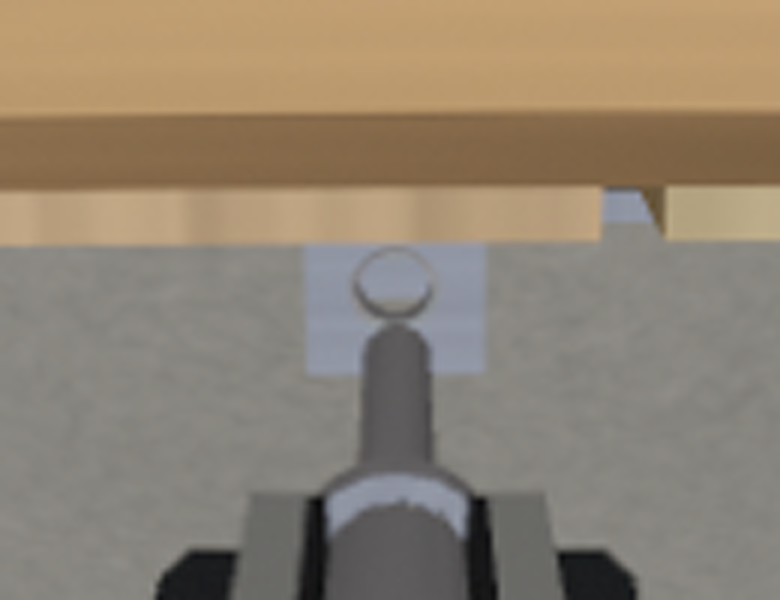

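The eye hole is at crop (394,284) and the pin tip at (397,325), nearly in line. I'll check the hole by ray.

```bash
python3 - <<'E'
from h import *
import pickle
f=pickle.load(open("w5.pkl","rb"))
for (a,b) in((394,284),(394,281)):
    print((a+.5)/6-.5+185,(b+.5)/6-.5+147)
for x,y in((0,0),(-.7,-.2),(.7,0)):print((x,y),proj(f,cw([x,y,19])))
E
```

```text
250.25 193.91666666666666
250.25 193.41666666666666
(0, 0) [250.70406873 194.79003926]
(-0.7, -0.2) [250.45109056 193.95938412]
(0.7, 0) [250.70639698 195.61987187]
```

```bash

python3 -m jog '[0.005,-0.001,0.08,0,0,0, 0.005,-0.001,0.16,0,0,0, 0.005,-0.001,0.22,0,0,0, 0.005,-0.001,0.28,0,0,0]' |grep -E "pos|act"
python3 -m jog '[0,0,0.06,0,0,0, 0,0,0.12,0,0,0, 0,0,0.17,0,0,0]' |grep -E "pos|act"
```

```text
tool_pos: [0.6064, 0.1224, 0.1861]
contact_force: [-0.5, -0.4, 1.0]
tool_pos: [0.6064, 0.114, 0.1715]
contact_force: [0.1, -0.1, 0.6]
```

```bash
python3 - <<'E'
from h import *
s=manip.state();print(((s["tool_pos"]-O)@RC*1e3).round(1),RC.T@s["contact_force"])
E
```

```text
[-1.1 -1.9 55.3] [0.44592731 0.11359768 0.48183678]
```

```bash

python3 -m jog '[0,0,0.06,0,0,0, 0,0,0.12,0,0,0, 0,0,0.16,0,0,0]' |grep -E "pos|act"
python3 -m jog '[0,0,0.05,0,0,0, 0,0,0.09,0,0,0, 0,0,0.1,0,0,0]' |grep -E "pos|act"
python3 - <<'E'
from h import *
s=manip.state();print(((s["tool_pos"]-O)@RC*1e3).round(1),(RC.T@s["contact_force"]).round(1))
E
```

```text
tool_pos: [0.6064, 0.1059, 0.1576]
contact_force: [0.5, -0.9, 0.1]
tool_pos: [0.6064, 0.1012, 0.1494]
contact_force: [-1.2, 0.2, 2.9]
[-1.1 -1.9 29.8] [ 1.2 -1.2  2.6]
```

```bash

python3 -m jog '[0,0,0.01,0,0,0, 0,0,0.015,0,0,0]' |grep -E "pos|act"
python3 -m jog '[0,0,0.01,0,0,0, 0,0,0.01,0,0,0]' |grep -E "pos|act"
```

```text
tool_pos: [0.6067, 0.1009, 0.1492]
contact_force: [-2.6, 1.0, 6.4]
tool_pos: [0.6069, 0.0996, 0.1478]
contact_force: [-0.1, -3.0, 5.1]
```

```bash

python3 -m jog '[0,0,0,0,0,0, 0,0,0,0,0,0, 0,0,0,0,0,0, 0,0,0,0,0,0]' 40 |grep -E "pos|for|wid"
python3 -m jog '[0,0,-0.2,0,0,0, 0,0,-0.5,0,0,0, 0,0,-0.9,0,0,0, 0,0,-0.9,0,0,0]' |grep -E "pos|for|wid"
python3 - <<'E'
from h import *
f=grab("wrist");W=((cloud(f)-O)@RC)*1e3
m=(abs(W[...,0])<16)&(abs(W[...,1])<16)&(W[...,2]>15)&(W[...,2]<75);P=W[m]
print("zmax",np.percentile(P[:,2],[95,99]))
for z in range(15,70,5):
    q=P[(P[:,2]>=z)&(P[:,2]<z+5)]
    if len(q)>3:
        lo,md,hi=np.percentile(q,[3,50,97],axis=0);print(z,len(q),"xmin %.1f ymid %.1f w %.1f"%(lo[0],(lo[1]+hi[1])/2,hi[1]-lo[1]))
m=(W[...,1]>-52)&(W[...,1]<-20)&(abs(W[...,2])<20)&(W[...,0]>-25)&(W[...,0]<20);print("tab x",m.sum(),np.percentile(W[m][:,0],[5,50,95]) if m.sum() else 0)
u,v=proj(f,cw([0,0,30]));u,v=int(u),int(v)
cv2.imwrite("pics/w6.png",cv2.resize(f["img"][max(0,v-60):v+60,u-80:u+80],None,fx=5,fy=5,interpolation=2))
E
```

```text
tool_pos: [0.6059, 0.0998, 0.1466]
contact_force: [-1.5, -3.5, 0.7]
gripper_width: 0.471
grasp_force: 2.2
tool_pos: [0.6083, 0.1479, 0.2297]
contact_force: [0.3, 0.3, 0.3]
gripper_width: 0.463
grasp_force: 0.0
zmax [59.63269671 60.0668153 ]
15 179 xmin -6.8 ymid -0.7 w 23.6
20 94 xmin -7.7 ymid 0.3 w 19.9
25 24 xmin -7.9 ymid -0.2 w 12.3
30 58 xmin -11.2 ymid -4.3 w 19.8
35 29 xmin -8.0 ymid -0.2 w 11.6
40 28 xmin -8.0 ymid -0.6 w 12.2
45 34 xmin -8.1 ymid -0.2 w 12.4
50 35 xmin -8.1 ymid -0.6 w 12.8
55 255 xmin -7.7 ymid -0.2 w 11.9
60 13 xmin -6.6 ymid -1.4 w 8.2
tab x 0 0
```

View pics/w6.png

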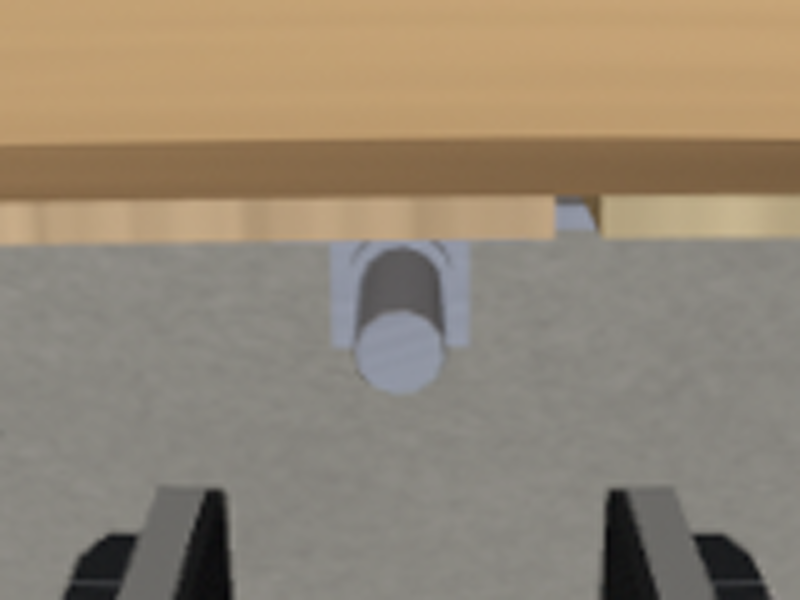

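The pin is seated upright in the eyes at (400,300), with its knob top at 59.6 mm, which puts the collar at about 19.6 mm. The hasp lies flat and the gripper is clear.

```bash
python3 -c "
from plant import manip
print(manip.job_done())"
```

```text
the job is handed in; nothing more can be done
None
```

The chest is locked: the hasp was pushed to its stop, the pin is through both eyes with its collar resting on the upper eye, and the gripper is clear; I handed the job in, and no verdict came back.

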